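# Hang the chip scoop on the router's chip bin

## Robot

A 6-joint arm with a two-finger parallel gripper is mounted at the origin on the work surface. World frame = base frame: x ahead of the robot, y to its left, z up, the work surface at z = 0. Lengths are in mm, angles in degrees, forces in N, time in s.
With the tool pointing down it reaches from about 325 to 925 mm from the base axis. Payload 3.1 kg.
Tool frame: the origin (TCP) lies at the very end of the fingers, on their centre line; the grasp point (between the pads) lies grasp_offset behind it (grasp_offset is the distance from the TCP to the grasp point, in mm); z points along the fingers, x is the direction in which the jaws open and shut, and the axes are right-handed (so a half turn about z gives the same grasp; the last joint's range is limited). The gripper opens to 85 mm and grips with 20 to 120 N. Pads are 22 mm wide; open, the fingers measure 114 mm over their backs; the gripper's body (76 mm by 85 mm) begins 54 mm behind the grasp point. The pads swing forward as they close: fully open they stand 13 mm farther back than shut.
Start: joints at [-69.683, 12.427, 92.441, -0, 75.132, -6.429], TCP at [281.291, -558.135, 231.3] pointing down, gripper open.
Joint ranges: [-157.48, 157.48], [-44.54, 120.13], [17.64, 146.25], [-64.5, 244.5], [7.68, 150.69], [-147.95, 147.95]. Speed limits (degrees/s): [159.86, 159.86, 180, 180, 180, 180].

## Interface

Orientations are given as [roll, pitch, yaw] about the fixed x, y, z axes, in that order (R = Rz(yaw) Ry(pitch) Rx(roll)).
In Python, from station import * gives the robot as it stands. Calls block until the motion is done:
- goto(position, orientation): joint-space move of the TCP to a pose.
- move_l(position, attitude=None, speed=150): straight line of the TCP; attitude=None keeps the orientation; speed is the mean speed in mm/s.
- move_j(angles): joint-space move.
- grip(opening, squeeze=None): finger opening in mm; squeeze is the grip in N (None keeps the last); returns when the fingers have stopped.
- wait(seconds).
- solve_ik(position, orientation): joint angles nearest the present ones, or None.
- get_obs(): the state.
- get_image(name): name is "scene" or "top"; returns the picture (384x512x3 uint8, red, green, blue); there is no depth.
- get_calibration(name): a dict with "fx", "fy", "cx", "cy" (pixels), "D" ([k1, k2, p1, p2, k3] as OpenCV has them; the pictures are not rectified), "R" (3x3) and "t" (3): a world point X has camera coordinates R X + t. Camera axes: x right, y down, z forward; pixel columns grow to the right and rows downward; lengths in mm; the calibration is good to about 2 mm. A picture is of the moment at which its call begins. get_calibration takes no time and is no camera call.
A pose or a line that the arm cannot do raises Unreachable and nothing moves.
- sign_off(): hands the job in, once; it reports no verdict.
Trained networks look in the newest picture that a camera, given by its name, has taken for a name from the list of things; names that differ only in an ending like _2 or _b are one class to them, and where a whole thing is asked for, a point or a joint stands for the part that bears it (a point fixed in the world has none). Each returns a list of dicts, best first, with "score" (0 to 1); they miss things now and then, are a little off and sometimes report something else, mostly with a low value. They report only what shows in the picture. A call takes as long as a camera call.
- spot_in(name, camera): "extent" ([centre column, centre row, width, height] in pixels, round what is visible of it).
- regions_of(name, camera): "region" (384x512 bool, what is visible of it) and "extent" ([centre column, centre row, width, height] in pixels, round what is visible of it).
The state is a dict: "t": time; "joint_pos": joint angles; "qvel": joint speeds; "effort": joint torques, N m; "tcp_pos": TCP position; "ee_rot": TCP orientation; "wrist_force": force on the tool from outside, world axes, zero at the start; "moment": the same for the moment, N m; "grip_width": finger opening in mm.
Only numpy, scipy, OpenCV 4.12 (cv2) and the standard library are available. Lean on these libraries where they do the work, as an engineer would, in place of code of your own. Each camera call takes 0.05 s, during which the arm holds its last target.

## Task

Put the chip scoop away on its bin: of the two steel scoops take the one with a hook on its back and hang it by that hook over the rim of the tall grey bin, on the side facing the robot, with its pan outside the bin and square to that side. Let go so that it hangs there by itself, and leave the other scoop standing where it is.

Things in the scene. Friction and masses are not known exactly. Their poses are not given: they have to be found in the camera images.
- scoop: loose steel chip scoop with a hook, 0.1-0.25 kg, standing on its open pan (70 x 64 x 42 high). At the pan's back an upright strip (4 thick, 24 wide); on it a black grip 18 x 24 (x, y), from 128 to 184 mm height. Origin: under the strip and grip, at the pan's underside; z up, pan towards -x (to -72), hook towards +x, widths along y. Starts left or right, its hook roughly away from the robot.
- scoop_hook (a point): crook of the hook: underside of its level part, 115 mm above the scoop's origin, 11 mm to +x; axes as the scoop's. The hook, a band 24 mm wide, runs from the strip to +x at 115-118 mm height, then slants down and out to its tip at 86 mm height; gap to the strip 18 mm at the top, 29 mm at the tip. This point sits on the rim when hung.
- bin_rim (a point): middle of the rim's top on the robot's side of the tall grey sheet-metal chip bin (160 x 250 mm, 150 high, fixed to the bench, walls 4 mm, rolled rim 8 mm thick), midway through the rim's thickness, 150 mm above the bench. y runs along the rim (250 long), x points level into the bin, z up.
- plain_scoop: the other scoop, a bystander: same pan, strip and black grip but no hook. Origin and axes as for the scoop. Stands at the other of the two places, left or right of the middle.

How it is judged (in metres and radians):
At the end, for the whole second after the job is handed in: The hooked scoop hangs released and at rest, its hook's crook on the rim of the bin's robot side (8 mm in height, 18 mm across the wall, 105 mm along it from the middle), pan outside, upright within 17 and square within 20 degrees; the plain scoop stands within 30 mm of its start (x of scoop_hook in the frame of bin_rim between -0.018 and 0.018 m and y of scoop_hook in the frame of bin_rim between -0.105 and 0.105 m and z of scoop_hook in the frame of bin_rim between -0.008 and 0.008 m and x of scoop in the frame of bin_rim below 0 m and angle between scoop's own z axis and vertical below 0.3 rad and angle between the y axis of scoop and the y axis of bin_rim, either way round below 0.35 rad and linear speed of scoop below 0.03 m/s and distance of plain_scoop from where it was at the start of the episode below 0.03 m and angle between plain_scoop's own z axis and vertical below 0.2 rad); the robot touches nothing.
It fails at once if the plain scoop is knocked over or carried off (distance of plain_scoop from where it was at the start of the episode above 0.05 m or angle between plain_scoop's own z axis and vertical above 0.5 rad).
It also fails if it takes over 35 s, if anything falls off the work surface, if the arm or the gripper's body presses on something with over 40 N, if the wrist force passes 120 N, or if a joint passes its speed limit or range.

## Working session

There is one attempt and no reset: what is moved stays moved. The work goes in short steps, each a Python script; the robot and the scene stay as the last script left them, time stands still between calls to the robot, and variables do not carry over. Pictures are saved under pics/ and viewed, and the job is handed in when it is done.

```bash
ls; mkdir -p pics
cat > h.py <<'E'
from station import *
import numpy as np, cv2
def save(name,fn):
    im=get_image(name); cv2.imwrite('pics/'+fn,im[:,:,::-1]); return im
E
python3 - <<'E'
from h import *
print(get_obs())
for c in ("scene","top"):
    save(c,c+"0.png")
    k=get_calibration(c); print(c,{a:np.round(b,3).tolist() for a,b in k.items()})
    for n in ("scoop","plain_scoop","scoop_hook","bin_rim"):
        try:
            print(n,[(round(d['score'],2),np.round(d['extent'],1).tolist()) for d in spot_in(n,c)])
        except Exception as e: print(n,e)
E
```

```text
pics
{'t': 0.0, 'joint_pos': array([-6.96834313e+01,  1.24759195e+01,  9.25284820e+01,  1.65317602e-03,
        7.51325794e+01, -6.42962857e+00]), 'qvel': array([ 0.01738883, -0.01327628, -0.05534306,  0.02454034, -0.03000169,
        0.00103465]), 'effort': array([-1.30299031e-03, -3.96844161e+01, -3.03853440e+01, -4.19069511e-04,
        9.54955292e-03, -1.24225417e-05]), 'tcp_pos': array([ 281.00717836, -557.35313142,  229.97732148]), 'ee_rot': array([-1.79983074e+02,  1.35940508e-01, -6.32542087e+01]), 'wrist_force': array([-0.61928863, -0.4317461 ,  0.97098287]), 'moment': array([-0.05622331, -0.01957947, -0.0241354 ]), 'grip_width': 85.24979776555314}
scene {'fx': 416.957, 'fy': 416.957, 'cx': 251.534, 'cy': 189.533, 'D': [0.04, 0.0, 0.0, 0.0, 0.0], 'R': [[-0.183, 0.983, 0.016], [0.577, 0.12, -0.808], [-0.796, -0.139, -0.589]], 't': [59.336, -207.102, 1288.441]}
scoop [(0.64, [388.0, 196.2, 56.4, 75.3])]
plain_scoop [(0.6, [126.2, 173.7, 57.9, 78.3])]
scoop_hook [(0.64, [388.0, 195.3, 63.3, 81.4])]
bin_rim [(0.81, [219.8, 245.3, 174.7, 152.8])]
top {'fx': 420.482, 'fy': 420.482, 'cx': 262.364, 'cy': 190.418, 'D': [0.011, 0.0, 0.0, 0.0, 0.0], 'R': [[0.008, -1.0, 0.005], [-0.997, -0.009, -0.083], [0.083, -0.004, -0.997]], 't': [13.491, 510.91, 972.972]}
scoop [(0.59, [132.6, 223.1, 55.5, 49.9])]
plain_scoop [(0.56, [388.0, 213.6, 53.3, 43.6])]
scoop_hook [(0.6, [133.9, 228.2, 53.6, 50.1])]
bin_rim [(0.64, [272.2, 136.4, 137.6, 102.5])]
```

Run:
```python
import cv2
for c in("scene","top"):
    im=cv2.imread(f'pics/{c}0.png'); cv2.imwrite(f'pics/{c}0b.png',cv2.resize(im,(800,600),interpolation=cv2.INTER_CUBIC))
im=cv2.imread('pics/top0.png')
a=cv2.resize(im[180:270,90:180],(400,400),interpolation=cv2.INTER_CUBIC);b=cv2.resize(im[170:260,345:435],(400,400),interpolation=cv2.INTER_CUBIC)
cv2.imwrite('pics/topcrop.png',cv2.hconcat([a,b]))
im=cv2.imread('pics/scene0.png')
a=cv2.resize(im[150:250,340:440],(400,400),interpolation=cv2.INTER_CUBIC);b=cv2.resize(im[125:225,80:180],(400,400),interpolation=cv2.INTER_CUBIC)
cv2.imwrite('pics/scenecrop.png',cv2.hconcat([a,b]))
```

```text
(no output)
```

View pics/scene0b.png

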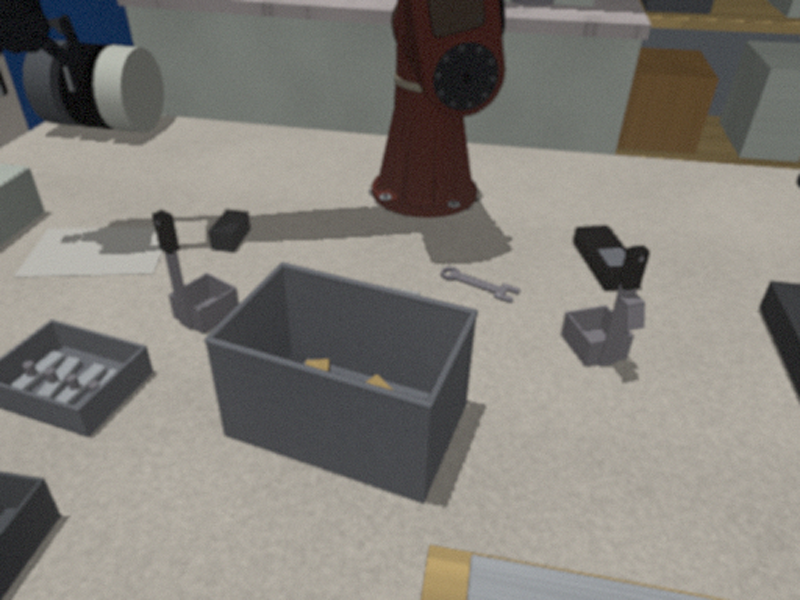

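View pics/top0b.png

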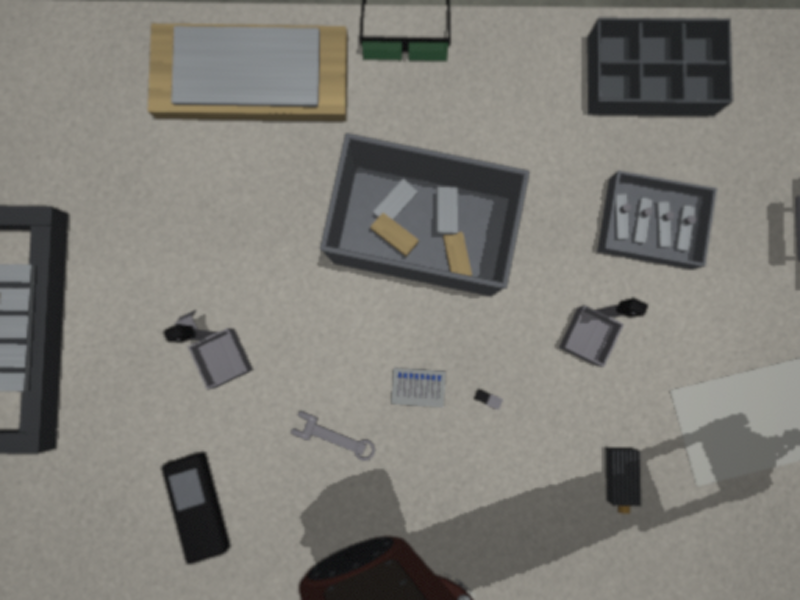

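View pics/topcrop.png

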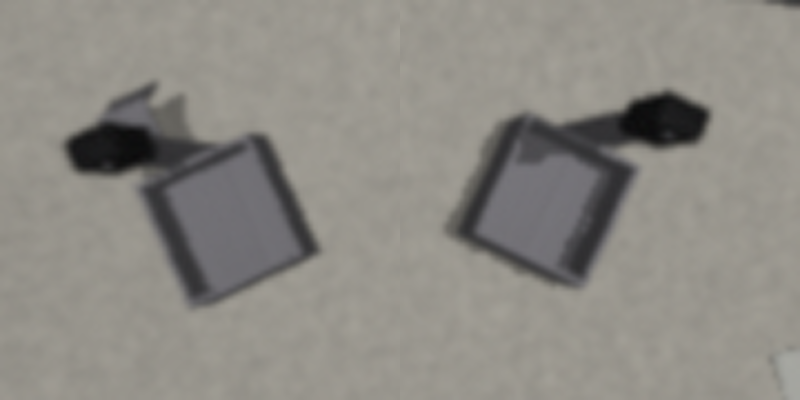

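View pics/scenecrop.png

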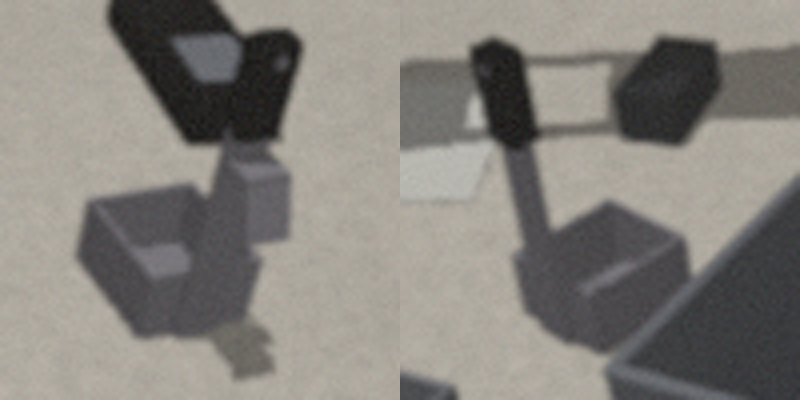

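The hooked scoop is the one on the robot's left: its hook shows in the scene picture at about (407,197) and in the top picture at about (120,203). The plain scoop is on the right, with its grip at about (404,197) in the top picture. The bin is turned by roughly 10°. Next I'll fit poses to the masks in both cameras.

```bash
cat >> h.py <<'E'
from scipy.optimize import minimize
from scipy.spatial.transform import Rotation as Rot
def proj(c,P):
    k=get_calibration(c); K=np.array([[k['fx'],0,k['cx']],[0,k['fy'],k['cy']],[0,0,1.]])
    r,_=cv2.Rodrigues(np.array(k['R'],float))
    return cv2.projectPoints(np.asarray(P,float).reshape(-1,3),r,np.array(k['t'],float),K,np.array(k['D'],float))[0].reshape(-1,2)
def box(x0,x1,y0,y1,z0,z1): return np.array([[x,y,z] for x in(x0,x1) for y in(y0,y1) for z in(z0,z1)],float)
def hexa(pts): return np.array([[x,y,z] for x,z in pts for y in(-12,12)],float)
PLAIN=[box(-72,-2,-32,32,0,42),box(-2,2,-12,12,0,130),box(-9,9,-12,12,128,184)]
HOOK=PLAIN+[hexa([(2,115),(2,118),(21,118),(20,115)]),hexa([(20,115),(22,118),(34,86),(31,86)])]
BIN=[box(0,160,-125,125,0,150)]   # outer wall faces; origin: middle of robot-side outer wall
def place(parts,p,R=None):
    x,y,a=p[:3]; R=Rot.from_euler('z',a,degrees=True).as_matrix() if R is None else R
    z=p[3] if len(p)>3 else 0
    return [q@R.T+[x,y,z] for q in parts]
S=4
def sil(c,parts):
    m=np.zeros((384*S,512*S),np.uint8)
    for q in parts:
        h=cv2.convexHull(((proj(c,q)+.5)*S-.5).round().astype(np.int32)); cv2.fillConvexPoly(m,h,255)
    return cv2.resize(m,(512,384),interpolation=cv2.INTER_AREA)/255.
def fit(parts,masks,p0,steps=(20,20,10)):
    def f(p):
        s=0
        for c,m in masks.items():
            r=sil(c,place(parts,p)); s+=1-np.minimum(r,m).sum()/np.maximum(r,m).sum()
        return s
    best=None
    sim=np.array([p0]+[np.array(p0)+np.eye(len(p0))[i]*steps[i] for i in range(len(p0))])
    r=minimize(f,p0,method='Nelder-Mead',options=dict(initial_simplex=sim,xatol=.05,fatol=1e-5,maxiter=400))
    return r.x,r.fun
def overlay(c,im,placed,fn,crop=None):
    o=cv2.resize(im,None,fx=4,fy=4,interpolation=cv2.INTER_CUBIC)[:,:,::-1].copy()
    for q,col in placed:
        h=cv2.convexHull((proj(c,q)*4+1.5).round().astype(np.int32)); cv2.polylines(o,[h],True,col,1)
    if crop: x,y,w,hh=crop; o=o[y*4:(y+hh)*4,x*4:(x+w)*4]
    if max(o.shape[1]/800,o.shape[0]/600)>1:
        s=min(800/o.shape[1],600/o.shape[0]); o=cv2.resize(o,None,fx=s,fy=s,interpolation=cv2.INTER_AREA)
    cv2.imwrite('pics/'+fn,o)
E
cat > fit0.py <<'E'
from h import *
M={}
for c in("scene","top"):
    im=save(c,c+"1.png")
    for n in("scoop","plain_scoop","bin_rim"):
        d=regions_of(n,c); 
        print(c,n,[(round(q['score'],2),np.round(q['extent']).tolist()) for q in d])
        M[n,c]=d[0]['region'].astype(float)
np.savez('m.npz',**{a+'|'+b:v for (a,b),v in M.items()})
res={}
for n,parts,inits in(("scoop",HOOK,[(520,215,a) for a in(-60,-30,0,30,60)]),("plain_scoop",PLAIN,[(540,-150,a) for a in(-60,-30,0,30,60)]),("bin_rim",BIN,[(620,-20,-10),(620,-20,10)])):
    ms={c:M[n,c] for c in("scene","top")}
    out=sorted([fit(parts,ms,i) for i in inits],key=lambda q:q[1]); print(n,[(np.round(o[0],1).tolist(),round(o[1],3)) for o in out[:3]])
    res[n]=out[0][0]
    for c in ms: print('  single',c,[np.round(fit(parts,{c:ms[c]},res[n],(8,8,5))[0],1).tolist()])
np.savez('res.npz',**res)
for c in("scene","top"):
    im=cv2.imread(f'pics/{c}1.png')[:,:,::-1]
    pl=[(q,(0,255,255)) for q in place(HOOK,res['scoop'])]+[(q,(0,255,0)) for q in place(PLAIN,res['plain_scoop'])]+[(q,(0,0,255)) for q in place(BIN,res['bin_rim'])]
    overlay(c,im,pl,f'{c}1o.png',(80,70,350,210))
E
python3 fit0.py
```

```text
scene scoop [(0.68, [388.0, 196.0, 56.0, 74.0])]
scene plain_scoop [(0.57, [127.0, 176.0, 56.0, 78.0]), (0.2, [218.0, 244.0, 173.0, 152.0])]
scene bin_rim [(0.69, [218.0, 245.0, 170.0, 154.0])]
top scoop [(0.92, [132.0, 224.0, 58.0, 50.0])]
top plain_scoop [(0.76, [386.0, 214.0, 56.0, 45.0])]
top bin_rim [(0.62, [272.0, 136.0, 138.0, 103.0]), (0.2, [386.0, 214.0, 56.0, 42.0])]Traceback (most recent call last):
  File "fit0.py", line 13, in <module>
    out=sorted([fit(parts,ms,i) for i in inits],key=lambda q:q[1]); print(n,[(np.round(o[0],1).tolist(),round(o[1],3)) for o in out[:3]])
                ~~~^^^^^^^^^^^^
  File "h.py", line 34, in fit
    r=minimize(f,p0,method='Nelder-Mead',options=dict(initial_simplex=sim,xatol=.05,fatol=1e-5,maxiter=400))
    res = _minimize_neldermead(fun, x0, args, callback, bounds=bounds,
                               **options)
    fxr = func(xr)
    fx = function(np.copy(x), *(wrapper_args + args))
  File "h.py", line 30, in f
    r=sil(c,place(parts,p)); s+=1-np.minimum(r,m).sum()/np.maximum(r,m).sum()
  File "h.py", line 24, in sil
    h=cv2.convexHull(((proj(c,q)+.5)*S-.5).round().astype(np.int32)); cv2.fillConvexPoly(m,h,255)
                       ~~~~^^^^^
  File "h.py", line 8, in proj
    k=get_calibration(c); K=np.array([[k['fx'],0,k['cx']],[0,k['fy'],k['cy']],[0,0,1.]])
ValueError: time passes only in moves, steps and waits
```

```bash
sed -i "s/k=get_calibration(c); K=/k=_cal(c); K=/" h.py
cat >> h.py <<'E'
import functools
@functools.lru_cache(None)
def _cal(c): return get_calibration(c)
E
python3 - <<'E'
s=open('fit0.py').read()
i=s.index("M={}"); j=s.index("res={}")
s=s[:i]+"Z=np.load('m.npz'); M={tuple(a.split('|')):Z[a] for a in Z.files}\n"+s[j:]
open('fit1.py','w').write(s)
E
python3 fit1.py
```

```text
scoop [([450.6, 316.8, 26.6], np.float64(0.14)), ([450.7, 316.8, 26.1], np.float64(0.141)), ([450.4, 316.8, 26.1], np.float64(0.142))]
  single scene [[450.6, 316.8, 26.6]]
  single top [[450.6, 316.8, 26.4]]
plain_scoop [([472.5, -223.3, 61.4], np.float64(0.828)), ([472.6, -222.7, 60.4], np.float64(0.83)), ([471.6, -223.5, 63.5], np.float64(0.832))]
  single scene [[471.2, -223.9, 64.5]]
  single top [[472.7, -222.7, 60.8]]
bin_rim [([540.1, 15.5, -11.2], np.float64(0.037)), ([539.9, 15.1, -11.1], np.float64(0.038))]
  single scene [[539.6, 15.7, -11.3]]
  single top [[540.1, 15.5, -11.2]]
```

View pics/scene1o.png

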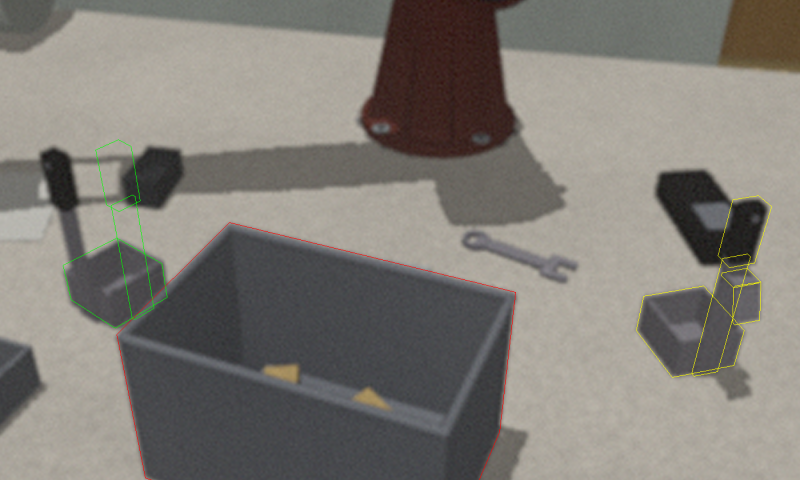

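View pics/top1o.png

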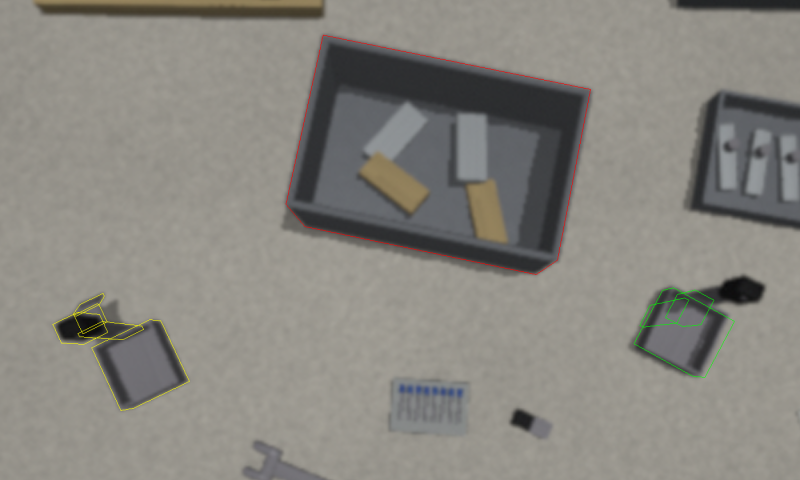

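Scoop and bin outlines match in both cameras. The plain scoop's fit settled in a wrong minimum, but it is only needed as a keep-out zone, so I'll refit it quickly while I check IK.

Run:
```python
from h import *
import station
Z=np.load('m.npz'); r=dict(np.load('res.npz'))
ms={c:Z['plain_scoop|'+c] for c in("scene","top")}
o=min([fit(PLAIN,ms,(475,-240,a)) for a in(-20,-35,-50)],key=lambda q:q[1]); print(o)
r['plain_scoop']=o[0]; np.savez('res.npz',**r)
g=station.grasp_offset; print('go',g)
p=r['scoop'];b=r['bin_rim']
Rb=Rot.from_euler('z',b[2],degrees=True).as_matrix()
rim=Rb@[3,0,0]+[b[0],b[1],150]; so=rim-Rb@[11,0,115]; print('rim',rim,'scoop hung origin',so)
for yaws in((p[2]-90,b[2]-90),(p[2]+90,b[2]+90)):
  for pos,y in(([p[0],p[1],320],yaws[0]),([p[0],p[1],158-g],yaws[0]),([so[0],so[1],300],yaws[1]),([so[0],so[1],193-g],yaws[1])):
    q=solve_ik(pos,[180,0,y]); print(np.round(pos),round(y,1),None if q is None else np.round(q,1))
```

```text
(array([ 488.9254417 , -270.54734956,  -26.02421394]), np.float64(0.16142297656100346))
go 18.700000000000003
rim [543.04013086  14.94190952 150.        ] scoop hung origin [532.24918931  17.07629012  35.        ]
[451. 317. 320.] -63.4 [27.8 -0.1 96.6  0.  83.5 91.2]
[451. 317. 139.] -63.4 [ 27.8   9.1 106.9  -0.   64.   91.2]
[532.  17. 300.] -101.2 [ -5.7  -1.8 100.4   0.   81.4  95.5]
[532.  17. 174.] -101.2 [ -5.7   4.5 107.9  -0.   67.7  95.5]
[451. 317. 320.] 116.6 [ 27.8  -0.1  96.6  -0.   83.5 -88.8]
[451. 317. 139.] 116.6 [ 27.8   9.1 106.9  -0.   64.  -88.8]
[532.  17. 300.] 78.8 [ -5.7  -1.8 100.4  -0.   81.4 -84.5]
[532.  17. 174.] 78.8 [ -5.7   4.5 107.9  -0.   67.7 -84.5]
```

Run:
```python
from h import *
import station
g=station.grasp_offset; r=np.load('res.npz'); p=r['scoop']
o=get_obs(); move_l([o['tcp_pos'][0],o['tcp_pos'][1],320],speed=250)
goto([p[0],p[1],320],[180,0,p[2]-90])
move_l([p[0],p[1],200],speed=200)
im=save("scene","pre_s.png"); im2=save("top","pre_t.png")
o=get_obs(); print(o['t'],o['tcp_pos'],o['ee_rot'],o['grip_width'])
a=cv2.resize(im[120:250,310:440],(400,400),interpolation=cv2.INTER_CUBIC);b=cv2.resize(im2[150:280,60:190],(400,400),interpolation=cv2.INTER_CUBIC)
cv2.imwrite('pics/pre.png',cv2.hconcat([a,b])[:,:,::-1])
```

```text
5.375 [452.06833544 317.48104235 202.33239091] [-1.79757473e+02  4.67662314e-03 -6.34071557e+01] 85.26778476304347
```

View pics/pre.png

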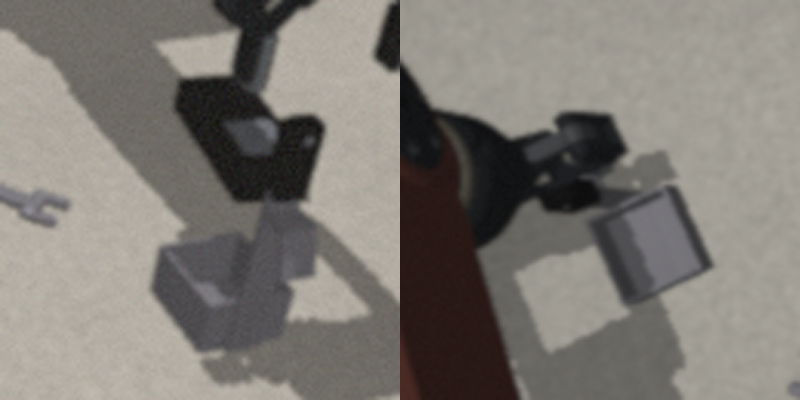

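The open fingers straddle the grip in the top view (about x 545–620, y 130–200 in the crop), and the scoop has not moved. I'll descend and grip.

Run:
```python
from h import *
import station
g=station.grasp_offset; r=np.load('res.npz'); p=r['scoop']
move_l([p[0],p[1],160-g],speed=120)
o=get_obs(); print(o['t'],o['tcp_pos'],o['wrist_force'])
w=grip(10,50); o=get_obs(); print(w,o['t'],o['tcp_pos'],o['grip_width'],o['wrist_force'])
move_l([p[0],p[1],255],speed=150)
o=get_obs(); print(o['t'],o['tcp_pos'],o['ee_rot'],o['grip_width'],o['wrist_force'])
im=save("scene","lift_s.png")
overlay("scene",im,[],'lift.png',(300,60,170,180))
```

```text
6.0167 [451.02903182 317.0353176  141.88069704] [ 0.18861178 -0.36422319 -0.05973277]
False 6.6 [451.06408938 316.87945248 141.79218649] 23.51952000638771 [0.45622913 0.40841306 0.92571847]
7.5083 [449.67564819 316.33844218 253.49822459] [ 1.79844424e+02 -1.45049647e-03 -6.33948209e+01] 23.194755036998924 [ 0.35514334 -0.60912685 -1.3216086 ]
```

View pics/lift.png

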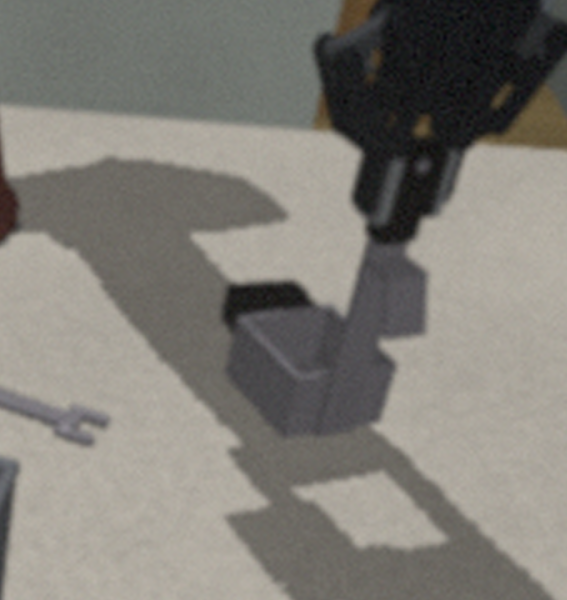

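The grip holds at 23.2 mm and the scoop hangs upright in the gripper. I'll carry it high to a point above the rim and check its pose there.

Run:
```python
from h import *
r=np.load('res.npz'); p=r['scoop']; b=r['bin_rim']
Rb=Rot.from_euler('z',b[2],degrees=True).as_matrix()
rim=Rb@[3,0,0]+[b[0],b[1],150]; so=rim-Rb@[11,0,115]
move_l([p[0],p[1],320],speed=200)
goto([so[0],so[1],320],[180,0,b[2]-90])
move_l([so[0],so[1],215],speed=150); wait(.2)
o=get_obs(); print(o['t'],o['tcp_pos'],o['ee_rot'],o['grip_width'],so)
t=o['tcp_pos']; zo=t[2]-141.8
exp=(t[0],t[1],b[2],zo); print('expected origin',exp)
for c in("scene","top"):
    im=save(c,c+"_ov.png")
    d=regions_of("scoop",c); print(c,[(round(q['score'],2),np.round(q['extent']).tolist()) for q in d])
    if d: np.save('mov_'+c+'.npy',d[0]['region'])
    overlay(c,im,[(q,(0,255,255)) for q in place(HOOK,exp)]+[(q,(0,0,255)) for q in place(BIN,b)],c+'_ovo.png',(130,70,220,165) if c=='scene' else (190,80,170,130))
```

```text
10.2667 [533.23492687  17.02773224 216.5173621 ] [-1.79840353e+02  1.66296666e-02 -1.01182441e+02] 23.562744275391804 [532.24918931  17.07629012  35.        ]
expected origin (np.float64(533.2349268708143), np.float64(17.027732236654828), np.float64(-11.18833309468775), np.float64(74.717362102463))
scene [(0.84, [251.0, 158.0, 42.0, 56.0])]
top [(0.76, [258.0, 196.0, 37.0, 34.0])]
```

View pics/scene_ovo.png

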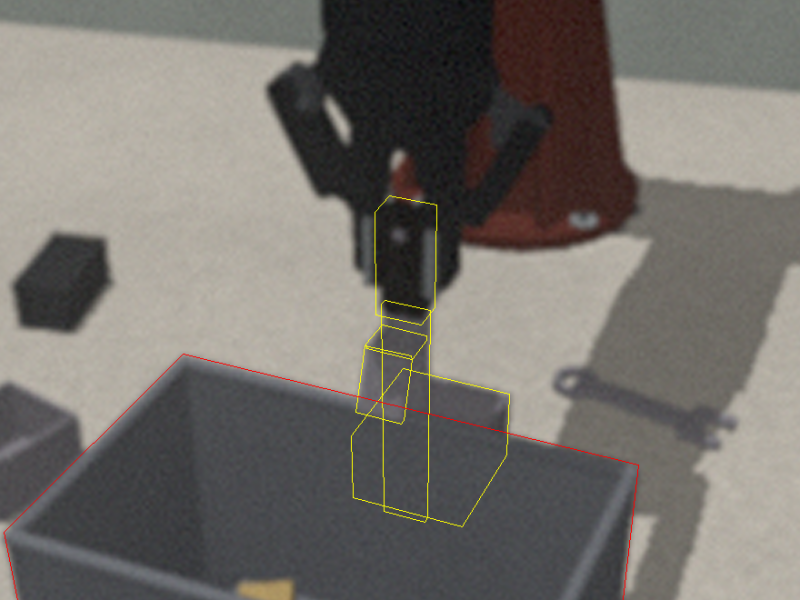

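View pics/top_ovo.png

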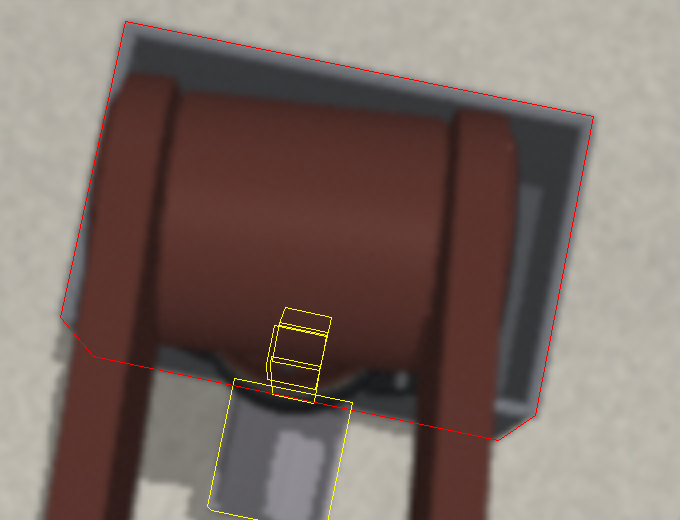

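The overlay agrees in both views: the hook is inside the rim line and the pan is outside and square to the wall. I'll lower slowly and watch the force.

Run:
```python
from h import *
r=np.load('res.npz'); b=r['bin_rim']
Rb=Rot.from_euler('z',b[2],degrees=True).as_matrix()
rim=Rb@[3,0,0]+[b[0],b[1],150]; so=rim-Rb@[11,0,115]
wait(.2); f0=get_obs()['wrist_force']
for z in (200,190,184,180,178,177,176,175):
    move_l([so[0],so[1],z],speed=60 if z>180 else 20); wait(.1)
    o=get_obs(); f=o['wrist_force']-f0; print(z,round(o['t'],2),np.round(o['tcp_pos'],1),np.round(f,1))
    if np.linalg.norm(f)>6: break
im=save("scene","low_s.png")
t=o['tcp_pos']
overlay("scene",im,[(q,(0,255,255)) for q in place(HOOK,(t[0],t[1],b[2],t[2]-141.8))],'low.png',(180,90,140,105))
```

```text
200 11.17 [532.2  17.1 199.8] [-0.3  1.1 -0. ]
190 11.58 [532.2  17.1 189.9] [-0.9  1.5 -1.1]
184 11.93 [532.2  17.1 183.9] [-0.2  0.8 -0.4]
180 12.38 [532.3  17.1 180. ] [-0.5  0.8 -0.5]
178 12.73 [532.2  17.1 178. ] [-1.8  0.4 -0.5]
177 13.08 [532.2  17.1 177. ] [-0.6  0.6 -1.3]
176 13.43 [532.5  17.1 176.6] [-2.3  0.9  4.2]
175 13.78 [532.5  17.  176.6] [-4.6  1.3  8.1]
```

View pics/low.png

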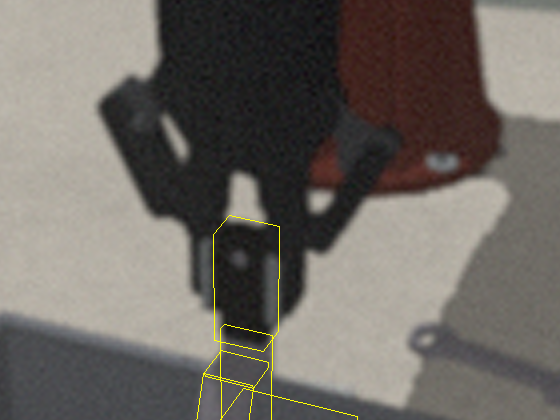

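Contact came at TCP z 176.6, almost exactly the predicted 176.8 for the crook on the rim. I'll ease off, release and retreat.

Run:
```python
from h import *
r=np.load('res.npz'); b=r['bin_rim']
Rb=Rot.from_euler('z',b[2],degrees=True).as_matrix()
rim=Rb@[3,0,0]+[b[0],b[1],150]; so=rim-Rb@[11,0,115]
move_l([so[0],so[1],176.5],speed=20); wait(.1)
grip(60); wait(.4)
o=get_obs(); print(o['t'],o['grip_width'],o['wrist_force'])
move_l([so[0],so[1],290],speed=120)
o=get_obs(); tp=o['tcp_pos']
goto([380,17+200,380],[180,0,b[2]-90]); wait(.3)
print(get_obs()['t'])
M={}
exp=(so[0],so[1],b[2],35.)
for c in("scene","top"):
    im=save(c,c+"_end.png")
    for n in("scoop","plain_scoop"):
        d=regions_of(n,c); print(c,n,[(round(q['score'],2),np.round(q['extent']).tolist()) for q in d])
        if d: np.save(f'end_{n}_{c}.npy',d[0]['region'])
    overlay(c,im,[(q,(0,255,255)) for q in place(HOOK,exp)]+[(q,(0,255,0)) for q in place(PLAIN,r['plain_scoop'])],c+'_endo.png',(80,70,260,195))
```

```text
15.025 60.13632162308057 [-0.1903037  -0.36879566  0.09589391]
17.4667
scene scoop [(0.67, [241.0, 174.0, 24.0, 53.0])]
scene plain_scoop [(0.55, [125.0, 174.0, 57.0, 80.0])]
top scoop [(0.93, [261.0, 187.0, 35.0, 50.0])]
top plain_scoop [(0.68, [386.0, 214.0, 54.0, 42.0])]
```

View pics/scene_endo.png

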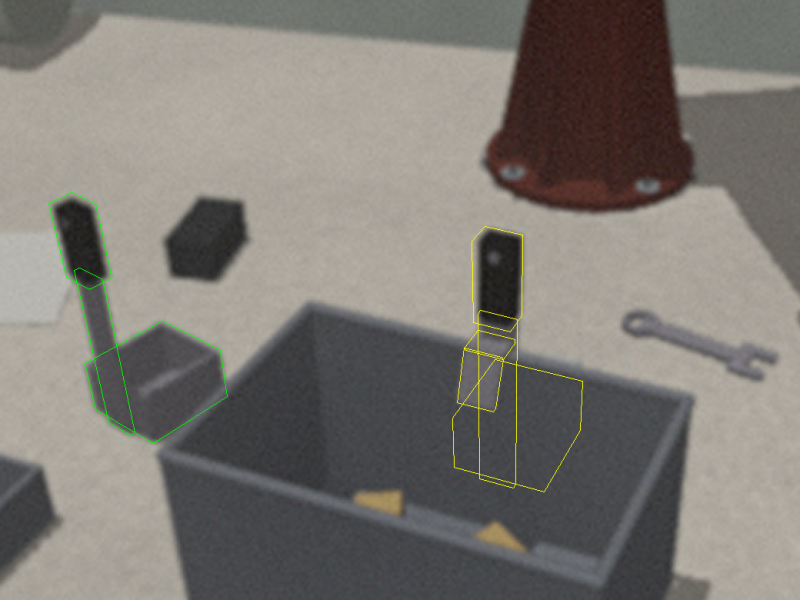

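Run:
```python
import cv2
cv2.imwrite('pics/top_endb.png',cv2.resize(cv2.imread('pics/top_end.png'),(800,600)))
```

```text
(no output)
```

View pics/top_endb.png

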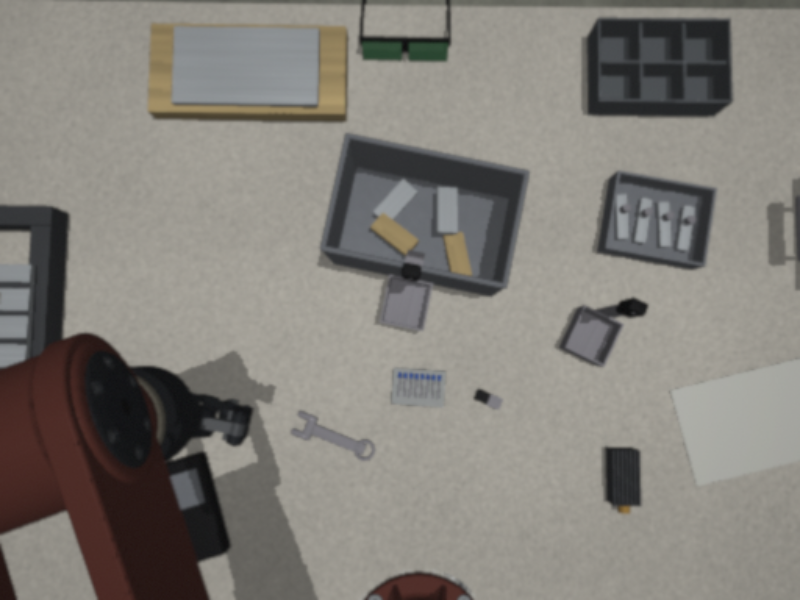

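The scoop hangs on the rim at about (410,270) in the enlarged top view, with its pan outside and square to the wall. The plain scoop still matches its original outline. One last pose and stillness check, then I'll hand in.

Run:
```python
from h import *
r=np.load('res.npz'); b=r['bin_rim']
Rb=Rot.from_euler('z',b[2],degrees=True).as_matrix()
rim=Rb@[3,0,0]+[b[0],b[1],150]; so=rim-Rb@[11,0,115]
m=np.load('end_scoop_top.npy').astype(float)
def f(p):
    q=sil("top",place(HOOK,None or (p[0],p[1],0,35.),Rot.from_euler('ZY',[p[2],p[3]],degrees=True).as_matrix())); return 1-np.minimum(q,m).sum()/np.maximum(q,m).sum()
x0=np.array([so[0],so[1],b[2],0]); 
s=minimize(f,x0,method='Nelder-Mead',options=dict(initial_simplex=np.vstack([x0,x0+np.diag([8,8,6,5])]),maxiter=300))
R=Rot.from_euler('ZY',s.x[2:],degrees=True).as_matrix(); h=np.array([s.x[0],s.x[1],35])+R@[11,0,115]
print('fit',np.round(s.x,1),round(s.fun,3),'start cost',round(f(x0),3),'hook in rim',np.round(Rb.T@(h-rim),1))
a=get_image("top").astype(int); a0=cv2.imread('pics/top_end.png')[:,:,::-1].astype(int)
d=abs(a-a0).mean(2)[165:215,235:285]; print('diff',d.mean(),d.max(), get_obs()['t'])
if d.mean()<6: sign_off(); print('signed')
```

```text
fit [539.9  15.5 -11.2  -5.3] 0.043 start cost 0.11 hook in rim [-3.  -0.1  0.5]
diff 0.4357333333333334 3.6666666666666665 17.8167
the job is handed in; nothing more can be done
signed
```

The hooked scoop, which stood on the robot's left, now hangs by its hook near the middle of the bin's robot-side rim. It is released, with its pan outside the bin. I handed the job in at about 17.8 s; no verdict is reported.

| Check after release | Result | Limit |
|---|---|---|
| Hook across the wall | about −3 mm | ±18 mm |
| Hook along the rim | about 0 mm | ±105 mm |
| Hook height | about 0.5 mm | ±8 mm |
| Squareness to the bin side | within about 1° | 20° |
| Tilt from upright | about 5° | 17° |

- **How these were measured:** they come from fitting the scoop's outline in the top picture after release. Scoop height was assumed rather than fitted, so the height figure follows mainly from that. When lowered, though, the hook touched the rim at tool height 176.6 mm against the predicted 176.8 mm.
- **At rest:** two pictures taken about 0.3 s apart showed no movement of the scoop.
- **Plain scoop:** it still matched its starting outline in the scene picture.
- **Gripper:** after release the wrist force was near zero and the arm moved well clear.

Three early results disagreed or failed. The first outline fit of the plain scoop gave a wrong pose, and a refit corrected it before any motion. My first fitting script also stopped on a limit on calibration calls, which I fixed by storing the calibration. The grip call returned False, but the fingers had stopped at 23.5 mm on the 24 mm grip, and the pictures showed it held.

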